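# Set both propagator vents to the half-open click stop

## Robot

A 7-joint arm with a two-finger parallel gripper is mounted at the origin on the work surface. World frame = base frame: x ahead of the robot, y to its left, z up, the work surface at z = 0. Lengths are in m, angles in rad, forces in N, time in s.
With the tool pointing down it reaches from about 0.4 to 0.85 m from the base axis. Payload 6.9 kg.
Tool frame: the origin (TCP) lies midway between the tips of the shut fingers; the grasp point (between the pads) lies behind it (ctrl.pinch_z is the z of the grasp point in the tool frame, in m); z points along the fingers, y is the direction in which the jaws open and shut (so a half turn about z gives the same grasp; the last joint's range is limited). The gripper opens to 85 mm and grips with 20 to 120 N. Pads are 22 mm wide; open, the fingers measure 114 mm over their backs; the gripper's body (76 mm by 85 mm) begins 54 mm behind the grasp point. The pads swing forward as they close: fully open they stand 13 mm farther back than shut.
Start: joints at [-1.188, 0.507, -0.238, 1.5, 0.126, 1.149, -0.155], TCP at [0.171, 0.601, 0.231] pointing down, gripper open.
Joint ranges: [-3.08, 3.08], [-0.24, 2.05], [-1.43, 1.35], [0, 2.5], [-1.52, 4.66], [0.17, 1.96], [-2.89, 2.89]. Speed limits (rad/s): [2.39, 2.39, 3.14, 3.14, 3.14, 3.14, 3.14].

## Interface

Orientations are given as a unit quaternion [w, x, y, z].
In Python, from station import ctrl, get_state, vision, ticket, models gives the robot as it stands. Calls block until the motion is done:
- ctrl.movep(position, orientation): joint-space move of the TCP to a pose.
- ctrl.movel(position, frame=None, max_speed=0.15): straight line of the TCP; frame=None keeps the orientation; max_speed is the mean speed in m/s.
- ctrl.set_joints(angles): joint-space move.
- ctrl.ungrasp() and ctrl.close_gripper(force=None): open the fingers fully, or close them until they stop; force is the grip in N (None keeps the last).
- ctrl.pause(seconds).
- ctrl.ik(position, orientation): joint angles nearest the present ones, or None.
- get_state(): the state.
- vision.grab_frame(name): name is "scene" or "top" or "wrist"; returns (picture, depth): 420x560x3 uint8, blue, green, red; 420x560 float32, m along the optical axis (not along the pixel's ray), 0 where there is no reading.
- vision.camera_info(name): a dict with "mtx" (3x3 intrinsics, pixels), "R" (3x3) and "t" (3): a world point X has camera coordinates R X + t; the wrist camera has in their place "hand_eye" (4x4, takes a point from camera to tool coordinates, whose origin is the TCP and whose axes are the flange's). Camera axes: x right, y down, z forward; pixel columns grow to the right and rows downward; lengths in m; the calibration is good to about 2 mm. A picture is of the moment at which its call begins: read the wrist's pose just before it. camera_info takes no time and is no camera call.
A pose or a line that the arm cannot do raises ctrl.Unreachable and nothing moves.
- ticket.close_job(): hands the job in, once; it reports no verdict.
Trained networks look in the newest picture that a camera, given by its name, has taken for a name from the list of things; names that differ only in an ending like _2 or _b are one class to them, and where a whole thing is asked for, a point or a joint stands for the part that bears it (a point fixed in the world has none). Each returns a list of dicts, best first, with "p" (0 to 1); they miss things now and then, are a little off and sometimes report something else, mostly with a low value. They report only what shows in the picture. A call takes as long as a camera call.
- models.recognise(camera, target): "point" ([column, row] in pixels, amid what is visible of it).
- models.masks_of(camera, target): "mask" (420x560 bool, what is visible of it) and "point" ([column, row] in pixels, amid what is visible of it).
The state is a dict: "time": time; "qpos": joint angles; "qd": joint speeds; "tau": joint torques, N m; "tcp_pos": TCP position; "eef_rot": TCP orientation; "contact_force": force on the tool from outside, world axes, zero at the start; "wrist_torque": the same for the moment, N m; "width": finger opening in m.
Only numpy, scipy, OpenCV 4.12 (cv2) and the standard library are available. Lean on these libraries where they do the work, as an engineer would, in place of code of your own. Each camera call takes 0.05 s, during which the arm holds its last target.

## Task

Give the seedlings an even draught: one roof vent of the propagator stands about shut and the other about wide open, so push each grey shutter along its guide until it clicks into the half-way stop. Just push with a fingertip against the side of the shutter's upright thumb rib, not hard; do not pinch or lift the shutters, and leave the cups, bottles and other things where they are. Finish clear of everything.

Things in the scene. Friction and masses are not known exactly. Their poses are not given: they have to be found in the camera images.
- propagator: Closed seed propagator that does not move: black base tray (290 x 472 mm over the rim) under a clear cover with a flat roof of 220 (x) by 400 mm (y), 170 mm above the worktop. Origin at the centre of its underside on the worktop; y runs along its length, z up. On the roof's long centre line stand two alike vents, 190 mm apart, centre to centre; either of them may be on the left.
- stop_a (a point): Fixed point of vent A, 23 mm above the roof: where the centre of its thumb rib must come to rest along the guide. The guide, centred under it, is a white frame 104 mm wide, 168 mm long (along the propagator's y) and 10 mm high with an 8 mm high rail on either side. Half-way along, each rail has an open V notch 14 mm wide, 3.5 mm deep: the half-way stop.
- stop_b (a point): The same point of vent B, which is built as vent A is. It lies 190 mm from the other along the propagator's y.
- rib_a (a point): Centre of the upright thumb rib across vent A's shutter, a grey plate 72 x 76 mm with a low rim 15 mm above the roof. The rib is 44 mm along the propagator's x, 10 mm thick along y, and stands from 12 to 34 mm above the roof. In line with it, 45 mm to either side, a small shoe (10 mm long, top 18 mm above the roof) rides on each rail. All of it is 3 mm lower in the stop.
- rib_b (a point): The same point of vent B's shutter. Beside the ribs, nothing on the roof is higher than 18 mm.
- slide_a (a joint): Travel of vent A's shutter along its guide, in m: 0 is shut, 0.070 wide open, 0.035 the half-way stop. It grows as the shutter moves along the propagator's +y. One of the vents starts near shut (0 to 0.012) and the other near wide open (0.058 to 0.070). The shutter stays where it is left.
- slide_b (a joint): The same for vent B.
- shutter_a (a joint): Height of vent A's shutter (m): 0 as it rides on the rails, about -0.003 once dropped into the half-way stop, above 0 if lifted. A spring holds it down with 9 N. It slides with some 1 to 4 N of push; from 6 mm before the stop the push falls to nothing as it snaps in; there it stands firm, and only 10 to 20 N would drive it out beyond, from where it can be pushed back.
- shutter_b (a joint): The same for vent B.
- labels: Bystander: bundle of wooden plant labels, 14 x 120 x 12 mm, lying on the roof along the +x side of the vents. Origin under its centre.
- cup_a: Bystander: empty grey plastic cup, 84 mm wide at the rim, 105 mm tall, beside the propagator. Origin under its centre.
- cup_b: Bystander: a cup of the same kind.
- tumbler: Bystander: a cup of the same kind.
- jar: Bystander: closed clear jar, 72 mm wide, 100 mm tall. Origin under its centre.
- feed: Bystander: white bottle of plant feed, 60 mm wide, 160 mm tall. Origin under its centre.
- scoop: Bystander: wooden-handled spoon, 220 mm long, lying on the worktop.

How it is judged:
At the end, for the whole second after the job is handed in: Both shutters are within 3 mm of the half-way stop and have dropped at least 1.8 mm into its notches (value of joint slide_a between 0.032 and 0.038 m and value of joint each of shutter_a, shutter_b below -0.0018 m and value of joint slide_b between 0.032 and 0.038 m); the robot touches nothing.
It fails at once if a shutter is lifted more than 3 mm off its rails (value of joint any of shutter_a, shutter_b above 0.003 m).
It fails at once if a shutter's rib is pinched (fingers press on both of its faces at once) ((contact force between the fingers and shutter_a_c1 above 2 N and contact force between the fingers and shutter_a_c2 above 2 N) or (contact force between the fingers and shutter_b_c1 above 2 N and contact force between the fingers and shutter_b_c2 above 2 N)).
It fails at once if a shutter or the propagator is pushed hard (over 35 N) (contact force between any of the arm, the fingers and propagator above 35 N or contact force between the fingers and slide_a above 35 N or contact force between the fingers and slide_b above 35 N).
It fails at once if a bystander is moved more than 20 mm (distance of any of labels, cup_a, cup_b, tumbler, jar, feed, scoop from where it was at the start of the episode above 0.02 m).
It also fails if it takes over 48 s, if anything falls off the work surface, if the arm or the gripper's body presses on something with over 40 N, if the wrist force passes 120 N, or if a joint passes its speed limit or range.

## Working session

There is one attempt and no reset: what is moved stays moved. The work goes in short steps, each a Python script; the robot and the scene stay as the last script left them, time stands still between calls to the robot, and variables do not carry over. Pictures are saved under pics/ and viewed, and the job is handed in when it is done.

```bash
mkdir -p pics; ls; cat > h.py <<'E'
import numpy as np, cv2
from station import ctrl, get_state, vision, ticket, models
def snap(cam,fn):
    im,d=vision.grab_frame(cam); cv2.imwrite('pics/'+fn,im); return im,d
def world(cam,u,v,d):
    ci=vision.camera_info(cam); K=np.array(ci['mtx']);R=np.array(ci['R']);t=np.array(ci['t'])
    u=np.asarray(u,float);v=np.asarray(v,float);d=np.asarray(d,float)
    p=np.stack([(u-K[0,2])/K[0,0]*d,(v-K[1,2])/K[1,1]*d,d],-1)
    return (p-t.ravel())@R
def cloud(cam,d):
    v,u=np.mgrid[0:d.shape[0],0:d.shape[1]]
    return world(cam,u,v,d)
E
python3 - <<'E'
from h import *
for c in ['top','scene']:
    im,d=snap(c,c+'0.png'); np.save(c+'0.npy',d)
    ci=vision.camera_info(c); print(c,np.array(ci['mtx']).round(1).tolist(),np.array(ci['R']).round(3).tolist(),np.array(ci['t']).round(3).tolist())
    for n in ['rib_a','shutter_a','propagator','labels']:
        for r in models.recognise(c,n):
            u,v=map(int,r['point']); print(n,r['p'],u,v,world(c,u,v,d[v,u]).round(3))
s=get_state();print(s['time'],s['tcp_pos'],s['eef_rot'],s['width'],s['contact_force'],ctrl.pinch_z)
E
```

```text
pics
top [[492.1, 0.0, 283.0], [0.0, 492.1, 207.4], [0.0, 0.0, 1.0]] [[-0.019, -1.0, 0.006], [-0.993, 0.018, -0.113], [0.112, -0.008, -0.994]] [0.126, 0.588, 1.628]
rib_a 0.81 337 201 [ 0.59  -0.05   0.181]
rib_a 0.55 296 208 [0.568 0.077 0.202]
rib_a 0.49 403 208 [ 0.571 -0.268  0.122]
shutter_a 0.96 295 209 [0.565 0.08  0.203]
shutter_a 0.88 336 201 [ 0.59  -0.048  0.178]
propagator 0.9 312 217 [0.543 0.027 0.173]
labels 0.45 307 181 [0.654 0.04  0.18 ]
labels 0.26 336 204 [ 0.58  -0.046  0.19 ]
scene [[526.0, 0.0, 276.0], [0.0, 526.0, 199.0], [0.0, 0.0, 1.0]] [[-0.05, 0.999, -0.011], [0.663, 0.025, -0.749], [-0.747, -0.045, -0.663]] [-0.072, -0.271, 1.948]
rib_a 0.78 218 192 [ 0.613 -0.045  0.202]
shutter_a 0.71 267 187 [0.578 0.079 0.194]
shutter_a 0.6 219 192 [ 0.612 -0.043  0.201]
shutter_a 0.24 242 231 [0.691 0.021 0.141]
propagator 0.84 243 230 [0.688 0.024 0.142]
propagator 0.34 248 208 [0.637 0.033 0.171]
labels 0.63 249 208 [0.649 0.038 0.183]
0.5 [0.17139682 0.60100456 0.23123987] [-2.48195393e-05  1.38484267e-01  9.90364632e-01 -5.15091394e-05] 0.08548581881105785 [ 0.18759603  0.56509202 -0.17905235] -0.0187
```

```bash
python3 - <<'E'
import cv2
for n,(x0,y0,x1,y1) in {'top':(210,130,430,280),'scene':(130,120,370,290)}.items():
    im=cv2.imread(f'pics/{n}0.png')
    c=cv2.resize(im[y0:y1,x0:x1],None,fx=3.3,fy=3.3,interpolation=cv2.INTER_CUBIC); cv2.imwrite(f'pics/{n}0c.png',c)
E
```

```text
(no output)
```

View pics/top0.png

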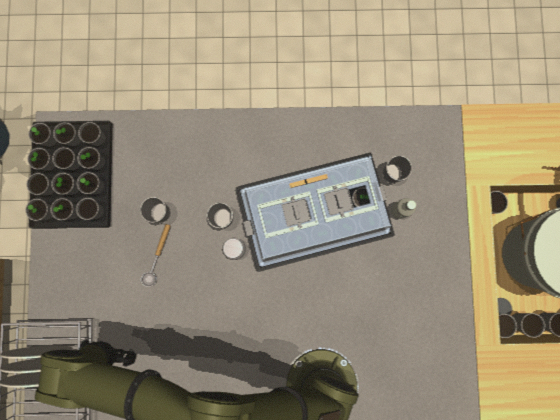

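View pics/top0c.png

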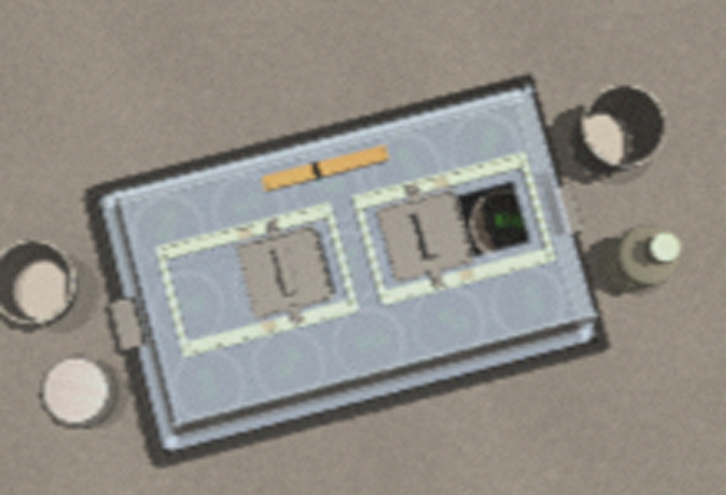

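View pics/scene0c.png

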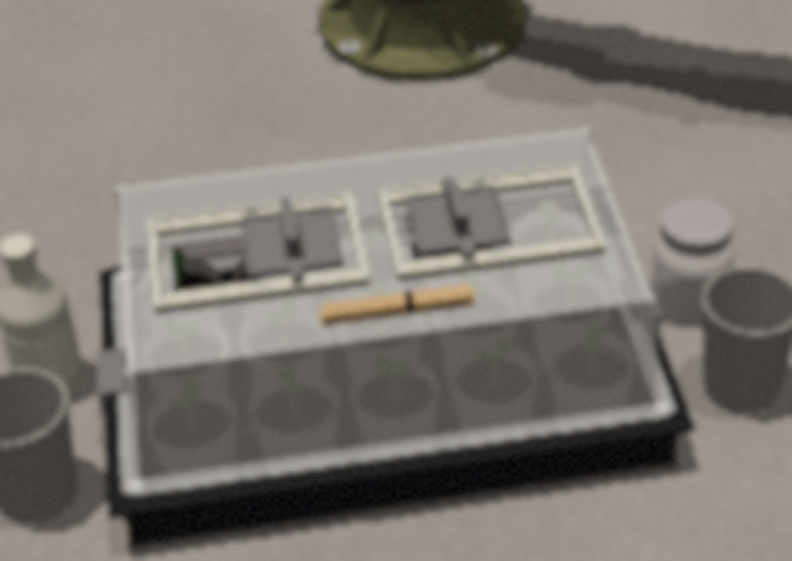

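```bash
python3 - <<'E'
from h import *
print(np.array(vision.camera_info('wrist')['hand_eye']).round(3).tolist())
im=cv2.imread('pics/top0.png'); d=np.load('top0.npy'); X=cloud('top',d)
hsv=cv2.cvtColor(im,cv2.COLOR_BGR2HSV); print(im[207,262],im[215,300])
b,g,r=[im[...,i].astype(int) for i in range(3)]
m=((g>185)&(g-b>5)&(X[...,2]>.15)).astype(np.uint8)
n,l,st,c=cv2.connectedComponentsWithStats(m)
# frame top plane 0.180-0.188: use known plane z=.185 ray-plane
ci=vision.camera_info('top');K=np.array(ci['mtx']);R=np.array(ci['R']);t=np.array(ci['t']).ravel()
def onplane(u,v,z):
    ray=np.linalg.inv(K)@np.array([u,v,1.]); rw=R.T@ray; o=-R.T@t
    return o+rw*(z-o[2])/rw[2]
for i in range(1,n):
    if st[i,4]>30:
        ys,xs=np.where(l==i); P=np.array([onplane(u,v,.180)[:2] for u,v in zip(xs,ys)])
        rc=cv2.minAreaRect((P*1000).astype(np.float32)); print(st[i],rc, np.median(X[ys,xs,2]))
m2=m.copy()
P=[];ys,xs=np.where(m2[:, :400]>0); 
for c_ in ['rib']:
  q=ctrl.ik([.58,.03,.45],[0,0,1,0]); print(q)
import itertools
yaw=np.radians(14)
for a in np.arange(0,360,90):
    th=yaw+np.radians(a)
    quat=[0,np.cos(th/2),np.sin(th/2),0]
    q=ctrl.ik([.58,.03,.25],quat); print(a,None if q is None else np.round(q,2))
for r in range(170,240,10): print((X[r,230:410:12,2]*1000).astype(int))
E
```

```text
[[-0.001, -0.945, -0.326, 0.084], [1.0, -0.001, -0.0, 0.0], [-0.0, -0.326, 0.945, -0.142], [0.0, 0.0, 0.0, 1.0]]
[191 215 202] [149 158 163]
[336 176  42  42 322] ((603.6511840820312, -109.77297973632812), (105.99639892578125, 111.14994049072266), 13.102903366088867) 0.1783063426846047
[317 186  25  36 170] ((582.635986328125, -24.293045043945312), (106.86297607421875, 48.956600189208984), 15.407044410705566) 0.17867592252854042
[293 191  25  38 183] ((565.7213134765625, 47.6631965637207), (107.21810150146484, 56.206390380859375), 10.982839584350586) 0.17852322709431126
[258 196  41  42 313] ((545.0386962890625, 131.98251342773438), (105.93202209472656, 108.96929931640625), 13.110674858093262) 0.1784300346268873
[408 201   8   8  53] ((575.12548828125, -279.823486328125), (21.593732833862305, 21.993831634521484), 87.27543640136719) 0.16092843512141994
[  9 356  31   3  46] ((140.90101623535156, 891.4403076171875), (4.661120414733887, 88.45027160644531), 1.0048309564590454) 0.22080140058322628
[ 11 370  29   3  35] ((99.82283020019531, 886.7979736328125), (3.6328768730163574, 82.26499
[... 203 characters left out ...]
077  0.35437104  0.1465926   1.16151678 -0.05079391  1.62912467
  1.52348428]
0 [-0.44  0.47  0.55  1.6  -0.26  1.15 -1.16]
90 [-0.31  0.44  0.33  1.6  -0.15  1.14  0.3 ]
180 [-0.07  0.42 -0.04  1.59  0.02  1.13  1.7 ]
270 [-0.72  0.65  1.15  1.6  -0.62  1.3  -2.37]
[ -4   0   7  -1   1   2  52  50 171 171 174 175 175  83   7]
[ -3   3  -1  52  69 166 175 182 165 167 166 179 168   3 101]
[ -1  64 170 169 174 171 163 176 174 188   8  65 164  -1   3]
[ -7  58 170 162 184 176 179 176 184 204 185  69 176   2  -1]
[ 54  57 165 169 169 181 184 175 172 183 184 173 171  53  95]
[  3  -2 174 175 167 177 181 169 179 173 169 174 173 170   0]
[ -7   0  79 169 168 184 171 172 168 166 168 167 156  82  -3]
```

```bash
python3 - <<'E'
from h import *
im=cv2.imread('pics/top0.png'); d=np.load('top0.npy'); X=cloud('top',d)
b,g,r=[im[...,i].astype(int) for i in range(3)]
m=((g>185)&(g-b>5)&(X[...,2]>.15)).astype(np.uint8)
m[:,402:]=0;m[:250]=m[:250]
ci=vision.camera_info('top');K=np.array(ci['mtx']);R=np.array(ci['R']);t=np.array(ci['t']).ravel()
def onplane(u,v,z):
    ray=np.linalg.inv(K)@np.array([u,v,1.]); rw=R.T@ray; o=-R.T@t
    return o+rw*(z-o[2])/rw[2]
C=[]
ys,xs=np.where(m[:250]>0); P=np.array([onplane(u,v,.180)[:2] for u,v in zip(xs,ys)])
k=(np.abs(P[:,1]-.01)<.25); P=P[k];xs=xs[k]
for s in (xs>317.5,xs<317.5):
    rc=cv2.minAreaRect((P[s]*1000).astype(np.float32)); print(rc); C.append(rc[0])
C=np.array(C); print(C.mean(0), np.linalg.norm(C[1]-C[0]), np.degrees(np.arctan2(-(C[1]-C[0])[0],(C[1]-C[0])[1])))
E
```

```text
((870.7002563476562, -120.39926147460938), (228.1636199951172, 693.793701171875), 86.90310668945312)
((835.41357421875, 122.53244018554688), (235.9553680419922, 706.3193359375), 88.46923065185547)
[853.05691528   1.06658936] 245.48108197408132 8.264612616335125
```

```bash
python3 - <<'E'
from h import *
im=cv2.imread('pics/top0.png'); d=np.load('top0.npy'); X=cloud('top',d)
b,g,r=[im[...,i].astype(int) for i in range(3)]
m=((g>185)&(g-b>5)&(X[...,2]>.15)).astype(np.uint8)
n,l,st,c=cv2.connectedComponentsWithStats(m)
big=[i for i in range(1,n) if st[i,4]>30 and st[i,1]<200 and st[i,1]>170]
ci=vision.camera_info('top');K=np.array(ci['mtx']);R=np.array(ci['R']);t=np.array(ci['t']).ravel()
def onplane(u,v,z):
    ray=np.linalg.inv(K)@np.array([u,v,1.]); rw=R.T@ray; o=-R.T@t
    return o+rw*(z-o[2])/rw[2]
C=[]
ys,xs=np.where(np.isin(l,big)); P=np.array([onplane(u,v,.180)[:2] for u,v in zip(xs,ys)])
for s in (xs>317.5,xs<317.5):
    rc=cv2.minAreaRect((P[s]*1000).astype(np.float32)); print(rc); C.append(rc[0])
C=np.array(C); print(C.mean(0), np.linalg.norm(C[1]-C[0]), np.degrees(np.arctan2(-(C[1]-C[0])[0],(C[1]-C[0])[1])))
# move for wrist view
yaw=np.radians(13); th=np.pi/2+yaw
quat=[0,np.cos(th/2),np.sin(th/2),0]
c=C.mean(0)/1000; yd=np.array([-np.sin(yaw),np.cos(yaw)])
p=c-yd*0.0
ctrl.movep([p[0],p[1],.36],quat); 
s=get_state();print(s['time'],s['tcp_pos'],s['eef_rot'])
im,d=snap('wrist','w1.png');np.save('w1.npy',d)
ctrl.close_gripper(20)
print(get_state()['time'],vision.camera_info('wrist')['mtx'])
E
```

```text
((597.0401611328125, -82.18331909179688), (106.32535552978516, 168.44412231445312), 13.41146183013916)
((555.110107421875, 91.4023208618164), (105.96527099609375, 192.53787231445312), 13.49858570098877)
[576.07513428   4.60950089] 178.57800481108407 13.579813351265212
3.0917 [0.576101   0.00597498 0.3596589 ] [-3.59413746e-04  6.21644151e-01  7.83299700e-01  9.05459634e-06]
3.9083 [[345.72960389   0.         275.3883306 ]
 [  0.         345.72960389 210.80583374]
 [  0.           0.           1.        ]]
```

View pics/w1.png

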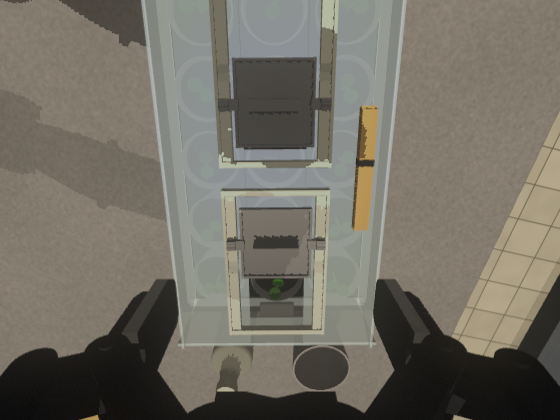

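```bash
python3 - <<'E'
import cv2
im=cv2.imread('pics/w1.png')
cv2.imwrite('pics/w1a.png',cv2.resize(im[0:180,195:355],None,fx=3.3,fy=3.3,interpolation=cv2.INTER_CUBIC))
cv2.imwrite('pics/w1b.png',cv2.resize(im[170:350,195:355],None,fx=3.3,fy=3.3,interpolation=cv2.INTER_CUBIC))
E
```

```text
(no output)
```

View pics/w1a.png

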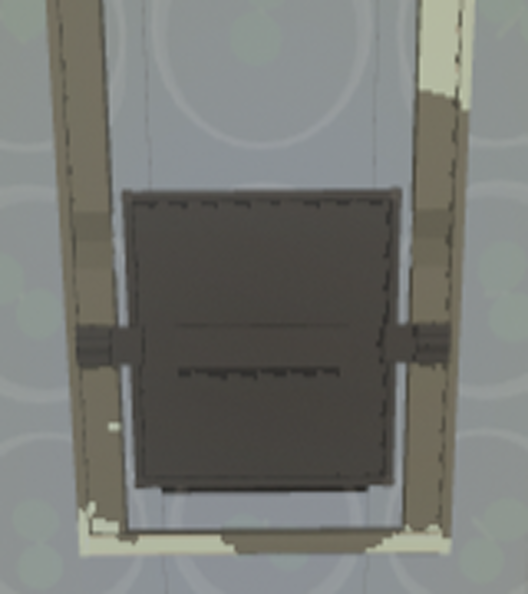

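View pics/w1b.png

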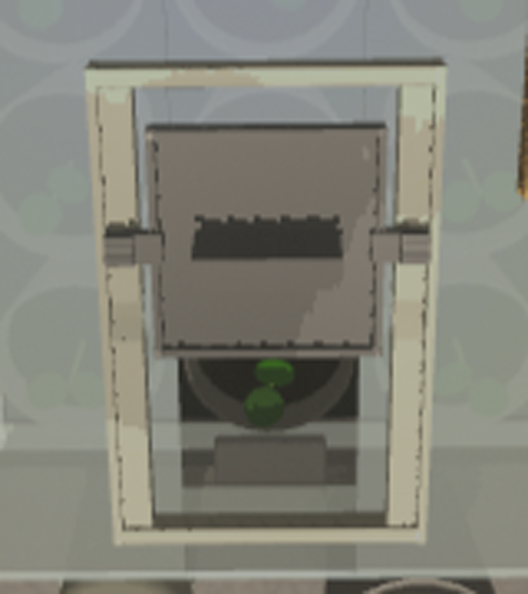

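```bash
cat >> h.py <<'E'
from scipy.spatial.transform import Rotation as Ro
def wcam(pos,q):
    H=np.array(vision.camera_info('wrist')['hand_eye']); T=np.eye(4)
    T[:3,:3]=Ro.from_quat([q[1],q[2],q[3],q[0]]).as_matrix();T[:3,3]=pos
    return T@H
def wplane(T,u,v,z):
    K=np.array(vision.camera_info('wrist')['mtx']); r=T[:3,:3]@np.linalg.inv(K)@np.array([u,v,1.])
    return T[:3,3]+r*(z-T[2,3])/r[2]
def wcloud(T,d):
    K=np.array(vision.camera_info('wrist')['mtx']); v,u=np.mgrid[0:420,0:560]
    p=np.stack([(u-K[0,2])/K[0,0]*d,(v-K[1,2])/K[1,1]*d,d],-1)
    return p@T[:3,:3].T+T[:3,3]
yaw=np.radians(13.4); YD=np.array([-np.sin(yaw),np.cos(yaw)]); XD=np.array([np.cos(yaw),np.sin(yaw)])
ORG=np.array([.576,.0046])
def loc(P): P=np.asarray(P); q=P[...,:2]-ORG; return np.stack([q@XD,q@YD,P[...,2]],-1)
def glob(x,y): return ORG+x*XD+y*YD
E
python3 - <<'E'
from h import *
d=np.load('w1.npy'); T=wcam([0.576101,0.00597498,0.3596589],[-3.594e-04,6.21644151e-01,7.83299700e-01,9.05e-06])
X=loc(wcloud(T,d)); s=3.3
def A(u,v,z,o=0): return (loc(wplane(T,195+u/s,o+v/s,z))*1000).round(1)
for n,args in {'A botL':(80,553,.170),'A botR':(450,553,.170),'A notchL':(93,240,.182),'A notchR':(432,240,.182),'A shoeL':(96,344,.188),'A shoeR':(432,343,.188),
 'B topL':(88,66,.180,170),'B topR':(445,66,.180,170),'B botL':(117,543,.170,170),'B botR':(424,543,.170,170),'B notL':(123,320,.182,170),'B notR':(408,320,.182,170),'B shoeL':(120,249,.188,170),'B shoeR':(416,247,.188,170)}.items(): print(n,A(*args))
# height profiles along rail columns, binned in y
print('roof z',np.median(X[150:180,200:215,2]),np.median(X[100:200,185:210,2]))
xs=X[...,0];ys=X[...,1];zs=X[...,2]
for nm,lo,hi in (('shoes',.041,.049),('shoesL',-.049,-.041),('rib',-.015,.015)):
    k=(xs>lo-.0)&(xs<hi)&(zs>.15)&(zs<.23)
    b=np.arange(-.18,.2,.004); print(nm,[(int(round(a*1000)),int(round(np.median(zs[k&(ys>=a)&(ys<a+.004)])*1000)) if (k&(ys>=a)&(ys<a+.004)).sum()>3 else 0) for a in b])
E
```

```text
A botL [-53.8  16.1 170. ]
A botR [ 55.3  15.5 170. ]
A notchL [-43.6 101.3 182. ]
A notchR [ 44.8 100.8 182. ]
A shoeL [-43.4  75.6 188. ]
A shoeR [ 45.   75.3 188. ]
B topL [-51.1  -3.7 180. ]
B topR [ 53.2  -4.4 180. ]
B botL [ -52.3 -179.7  170. ]
B botR [  55.3 -180.4  170. ]
B notL [-44.4 -85.8 182. ]
B notR [ 45.  -86.4 182. ]
B shoeL [-43.4 -58.6 188. ]
B shoeR [ 45.8 -58.5 188. ]
roof z 0.1695210109847281 0.1694523355103005
shoes [(-180, 170), (-176, 0), (-172, 180), (-168, 179), (-164, 178), (-160, 178), (-156, 178), (-152, 178), (-148, 178), (-144, 178), (-140, 178), (-136, 178), (-132, 178), (-128, 178), (-124, 178), (-120, 178), (-116, 178), (-112, 178), (-108, 178), (-104, 178), (-100, 178), (-96, 177), (-92, 175), (-88, 175), (-84, 177), (-80, 178), (-76, 178), (-72, 178), (-68, 0), (-64, 187), (-60, 187), (-56, 180), (-52, 177), (-48, 178), (-44, 178), (-40, 177), (-36, 178), (-32, 178), (-28, 178), (-24, 178), (-20, 178), (-16, 178), (-12, 179), (-8, 179), (-4, 170), (0, 170), (4, 170), (8, 170), (12, 170), (16, 179), (20, 180), (24, 177), (28, 177), (32, 178), (36, 
[... 1951 characters left out ...]
 181), (-48, 181), (-44, 181), (-40, 181), (-36, 181), (-32, 181), (-28, 182), (-24, 179), (-20, 170), (-16, 170), (-12, 179), (-8, 179), (-4, 170), (0, 170), (4, 170), (8, 170), (12, 170), (16, 179), (20, 179), (24, 170), (28, 170), (32, 170), (36, 184), (40, 181), (44, 181), (48, 181), (52, 181), (56, 181), (60, 181), (64, 181), (68, 182), (72, 203), (76, 203), (80, 181), (84, 181), (88, 181), (92, 181), (96, 181), (100, 181), (104, 181), (108, 182), (112, 184), (116, 170), (120, 169), (124, 170), (128, 170), (132, 170), (136, 169), (140, 170), (144, 170), (148, 170), (152, 170), (156, 169), (160, 0), (164, 0), (168, 0), (172, 0), (176, 0), (180, 0), (184, 0), (188, 0), (192, 0), (196, 0)]
```

```bash
cat > vfit.py <<'E'
from h import *
from scipy.optimize import least_squares
def edges(X,tag=''):
    xs,ys,zs=X[...,0],X[...,1],X[...,2]
    out={}
    k=((abs(abs(xs)-.045)<.0045)&(zs>.165)&(zs<.195))
    for nm,c in (('L',.101),('R',-.089)):
        s=k&(abs(ys-c)<.015)&(zs<.182)
        f=lambda p:p[1]-p[2]*np.clip(1-abs(ys[s]-p[0])/.007,0,1)-zs[s]
        r=least_squares(f,[c,.178,.0035],loss='soft_l1',f_scale=.0005); out['notch'+nm]=r.x*1000
        s=k&(zs>.183)&(abs(ys-c)<.05); out['shoe'+nm]=(np.percentile(ys[s],[2,98])*1000, np.median(zs[s])*1000, s.sum())
        s=(abs(xs)<.02)&(zs>.197)&(zs<.21)&(abs(ys-c)<.06); out['rib'+nm]=(np.percentile(ys[s],[2,50,98])*1000, np.median(zs[s])*1000)if s.any() else None
    for a in out: print(tag,a,out[a])
E
python3 - <<'E'
from vfit import *
d=np.load('w1.npy'); T=wcam([0.576101,0.00597498,0.3596589],[-3.594e-04,6.21644151e-01,7.83299700e-01,9.05e-06])
edges(loc(wcloud(T,d)))
E
```

```text
notchL [102.06895921 177.59764725   3.55041503]
 shoeL (array([70.69888559, 80.18159258]), np.float64(186.6255399448714), np.int64(245))
 ribL (array([71.15544776, 75.96627124, 80.68322349]), np.float64(203.11458716076862))
 notchR [-87.99320002 177.69969272   3.40341377]
 shoeR (array([-64.47147882, -54.04015927]), np.float64(186.56259685820754), np.int64(189))
 ribR (array([-64.22056141, -57.97080811, -54.08251587]), np.float64(202.9056499567508))
```

```bash
cat >> h.py <<'E'
def to(x,y,z,sp=.15):
    g=glob(x,y); ctrl.movel([g[0],g[1],z],max_speed=sp)
def st():
    s=get_state(); l=loc(np.array(s['tcp_pos']))*1000; f=np.array(s['contact_force'])
    return s['time'],l.round(2),np.round([f[:2]@XD,f[:2]@YD,f[2]],2)
E
python3 - <<'E'
from h import *
th=np.pi/2+yaw; quat=[0,np.cos(th/2),np.sin(th/2),0]
g=glob(.0005,.040); ctrl.movep([g[0],g[1],.24],quat); print(*st())
to(.0005,.040,.193,.1); print(*st())
for y in [.052,.056,.058,.060,.062,.064,.067]:
    to(.0005,y,.193,.04); r=st(); print(*r)
    if r[2][1]<-8: break
im,d=snap('scene','s2.png')
E
```

```text
4.4833 [  1.11  39.28 241.03] [ 0.61 -0.68  1.28]
5.1 [  1.12  39.4  193.99] [ 0.83 -0.32  0.04]
5.55 [  0.59  52.45 193.16] [0.04 0.45 0.23]
5.8 [  0.5   56.33 192.95] [ 0.1   0.48 -0.15]
6.05 [  0.51  58.09 193.  ] [0.52 0.2  0.15]
6.3 [  0.51  60.16 192.97] [ 0.07 -0.35  0.28]
6.55 [  0.53  62.27 192.99] [-0.24  0.1  -0.15]
6.8 [  0.49  64.32 192.97] [-0.17  0.26 -0.13]
7.05 [  0.5   67.51 192.96] [-0.13 -0.01  0.63]
```

```bash
python3 - <<'E'
from vfit import *
s=get_state(); im,d=snap('wrist','w2.png'); T=wcam(s['tcp_pos'],s['eef_rot']); edges(loc(wcloud(T,d)))
im=cv2.imread('pics/s2.png'); cv2.imwrite('pics/s2c.png',cv2.resize(im[120:290,130:370],None,fx=3.3,fy=3.3,interpolation=cv2.INTER_CUBIC))
E
```

```text
Traceback (most recent call last):
  File "vfit.py", line 11, in edges
    s=k&(zs>.183)&(abs(ys-c)<.05); out['shoe'+nm]=(np.percentile(ys[s],[2,98])*1000, np.median(zs[s])*1000, s.sum())
                                                   ~~~~~~~~~~~~~^^^^^^^^^^^^^^
IndexError: index -1 is out of bounds for axis 0 with size 0
```

View pics/w2.png

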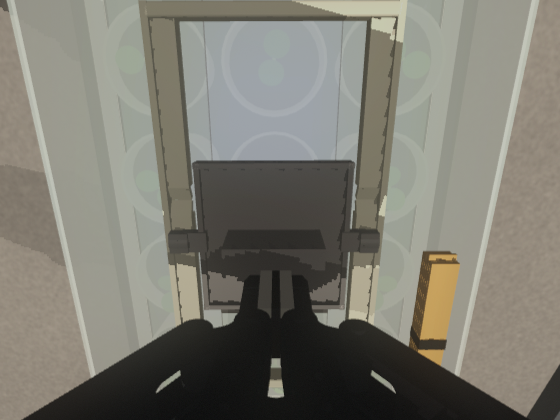

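```bash
sed -i 's/if s.any() else None/if s.any() else None/; s/out\[.shoe.+nm\]=(np/if s.any(): out["shoe"+nm]=(np/' vfit.py; python3 - <<'E'
from vfit import *
s=get_state(); im,d=vision.grab_frame('wrist'); T=wcam(s['tcp_pos'],s['eef_rot']); X=loc(wcloud(T,d)); edges(X)
print(s['width'],s['tcp_pos'])
for v in range(228,300,4): print(v,(X[v,275]*1000).round(1),(X[v,265]*1000).round(1),(X[v,285]*1000).round(1),(X[v,300]*1000).round(1))
E
```

```text
Traceback (most recent call last):
  File "vfit.py", line 11
    s=k&(zs>.183)&(abs(ys-c)<.05); if s.any(): out["shoe"+nm]=(np.percentile(ys[s],[2,98])*1000, np.median(zs[s])*1000, s.sum())
                                   ^^
SyntaxError: invalid syntax
```

```bash
sed -i 's/; if s.any(): out\["shoe"+nm\]=\(.*\)$/; out["shoe"+nm]=\1 if s.any() else None/' vfit.py; python3 - <<'E'
from vfit import *
s=get_state(); im,d=vision.grab_frame('wrist'); T=wcam(s['tcp_pos'],s['eef_rot']); X=loc(wcloud(T,d)); edges(X)
print(s['width'],s['tcp_pos'])
for v in range(228,300,4): print(v,(X[v,275]*1000).round(1),(X[v,265]*1000).round(1),(X[v,285]*1000).round(1),(X[v,300]*1000).round(1))
E
```

```text
notchL [102.00120611 177.65420806   3.55417575]
 shoeL (array([79.28582853, 89.45672607]), np.float64(186.59952365789826), np.int64(850))
 ribL (array([74.33722576, 84.02360184, 89.52774415]), np.float64(203.13485103009256))
 notchR [-89.  178.    3.5]
 shoeR None
 ribR None
-0.00027094567001951657 [0.56090084 0.0701995  0.19298212]
228 [  0.5  89.1 180. ] [ -4.3  89.1 180. ] [  5.3  89.7 181.5] [ 12.5  89.4 180.8]
232 [  0.5  89.  184.9] [ -4.2  89.4 185.9] [  5.2  89.  184.9] [ 12.3  88.8 184.4]
236 [  0.5  89.4 190.4] [ -4.1  89.1 189.9] [  5.   89.4 190.6] [ 11.9  89.1 189.8]
240 [  0.5  89.5 195.1] [ -3.9  89.2 194.5] [  4.9  89.2 194.6] [ 11.6  89.1 194.5]
244 [  0.5  89.3 199.1] [ -3.8  89.4 199.4] [  4.8  89.3 199. ] [ 11.3  89.2 198.8]
248 [  0.5  89.2 202.9] [ -3.7  89.3 203.1] [  4.7  88.7 201.8] [ 11.   89.1 202.7]
252 [  0.5  87.3 202.8] [ -3.7  87.7 203.6] [  4.7  87.7 203.5] [ 11.1  87.2 202.6]
256 [  0.5  85.6 203. ] [ -3.7  85.7 203.2] [  4.7  85.5 203. ] [ 11.1  85.3 202.6]
260 [  0.5  83.6 202.8] [ -3.8  83.6 202.9] [  4.7  84.1 203.9] [ 11.3  82.7 201.2]
264 [  0.5  81.8 203.2] [ -3.7  82.2 203.9] [  4.7  82.2 203.8] [ 11.1  81.9 203.3]
268 [  0.5  79.7 202.8] [ -3.8  80.  203.4] [  4.8  79.7 202.8] [ 11.1  80.3 203.8]
272 [  0.5  78.8 204.7] [ -3.8  78.5 204. ] [  4.7  78.8 204.7] [ 13.1  65.6 180.7]
276 [  0.5  79.2 208.6] [ -3.7  78.3 207.1] [  4.6  78.9 208.2] [ 11.5  74.7 200.8]
280 [  0.5  79.1 211.7] [ -3.6  79.1 211.7] [  4.6  78.3 210.3] [ 11.3  74.3 203.5]
284 [  0.5  78.5 213.8] [ -3.5  78.5 213.9] [  4.5  77.9 212.8] [ 11.   74.9 207.8]
288 [  0.5  78.4 216.7] [ -3.4  78.9 217.5] [  4.4  78.7 217.2] [ 10.7  75.1 211.3]
292 [  0.5  79.1 220.6] [ -3.4  78.5 219.7] [  4.3  78.7 220. ] [ 10.6  74.6 213.4]
296 [  0.5  78.5 222.5] [ -3.3  79.  223.2] [  4.2  78.6 222.6] [ 10.5  74.1 215.7]
```

```bash
python3 - <<'E'
from vfit import *
for y in [.074,.079,.081,.083,.084]:
    to(.0005,y,.193,.04); print(*st())
s=get_state(); im,d=snap('wrist','w3.png'); T=wcam(s['tcp_pos'],s['eef_rot']); X=loc(wcloud(T,d)); edges(X)
E
```

```text
7.525 [  0.55  74.8  192.98] [-0.58 -0.02 -0.86]
7.8 [  0.5   79.72 192.95] [ 0.23  0.8  -0.45]
8.05 [  0.5   81.32 192.96] [-0.49  0.33  0.37]
8.3 [  0.48  83.2  192.98] [ 0.89 -0.64 -0.23]
8.55 [  0.52  84.08 192.97] [-0.63  0.33 -0.16]
 notchL [100.77930955 177.62309138  -4.80135584]
 shoeL (array([ 97.33561012, 107.07765269]), np.float64(183.95543220640732), np.int64(687))
 ribL (array([ 91.094742  , 100.6777993 , 107.28688598]), np.float64(200.44300639215285))
 notchR [-89.  178.    3.5]
 shoeR None
 ribR None
```

View pics/w3.png

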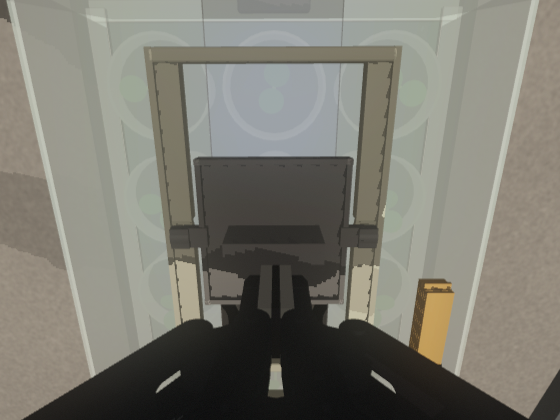

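```bash
python3 - <<'E'
from vfit import *
to(.0005,.07,.193); to(.0005,.05,.26)
th=-np.pi/2+yaw; quat=[0,np.cos(th/2),np.sin(th/2),0]
g=glob(.0005,-.024); 
print(ctrl.ik([g[0],g[1],.26],quat))
ctrl.movep([g[0],g[1],.26],quat); ctrl.pause(.2); print(*st())
s=get_state(); im,d=snap('wrist','w4.png'); T=wcam(s['tcp_pos'],s['eef_rot']); X=loc(wcloud(T,d)); edges(X)
E
```

```text
[ 0.67149354  0.64610862 -1.22503414  1.5633514   0.61615885  1.37137238
  2.76062154]
11.7833 [  0.53 -23.67 259.9 ] [-0.34  0.58 -0.2 ]
 notchL [101.  178.    3.5]
 shoeL None
 ribL (array([ 96.00980448, 100.59515319, 106.88669474]), np.float64(199.86775570228772))
 notchR [-88.33772851 177.56143065   3.56414994]
 shoeR (array([-65.03836316, -55.2424425 ]), np.float64(186.62489648198783), np.int64(458))
 ribR (array([-64.97726696, -60.56359063, -54.97921119]), np.float64(203.00352934248826))
```

View pics/w4.png

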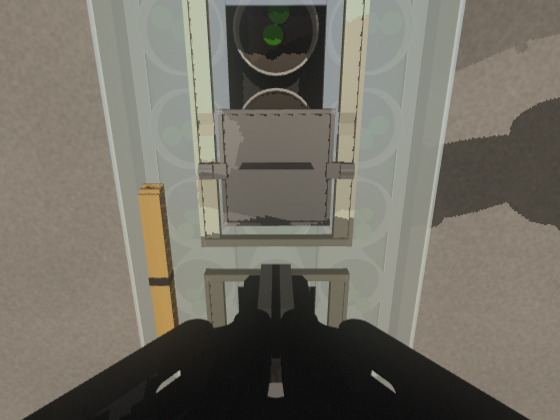

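```bash
python3 - <<'E'
from vfit import *
q=get_state()['eef_rot']
for y in (-.04,-.07): 
    g=glob(.0005,y); print(ctrl.ik([g[0],g[1],.193],q))
E
```

```text
[ 0.67533249  0.71033017 -1.18161506  1.65560355  0.68775785  1.25501989
  2.72612931]
[ 0.71412136  0.72534179 -1.18264642  1.6305252   0.698109    1.27123238
  2.7762713 ]
```

```bash
python3 - <<'E'
from vfit import *
to(.0005,-.026,.193,.1); print(*st())
for y in [-.040,-.050,-.058,-.064,-.067,-.069,-.070]:
    to(.0005,y,.193,.04); r=st(); print(*r)
    if abs(r[2][1])>8: break
s=get_state(); im,d=snap('wrist','w5.png'); T=wcam(s['tcp_pos'],s['eef_rot']); X=loc(wcloud(T,d)); edges(X)
E
```

```text
12.65 [  0.86 -25.74 193.51] [ 0.06 -0.18  0.59]
13.15 [  0.47 -40.31 193.02] [ 0.52 -0.89  0.24]
13.55 [  0.43 -50.65 192.85] [-0.42  0.38  1.24]
13.9 [  0.44 -58.78 192.88] [-0.2  -0.02 -0.36]
14.2 [  0.5  -64.66 192.92] [-0.01 -0.28 -0.47]
14.45 [  0.46 -67.48 192.92] [-0.37  0.44  0.42]
14.7 [  0.47 -69.19 192.95] [-1.44 -0.04 -0.3 ]
14.95 [  0.5  -70.07 192.99] [-0.42  0.35  0.15]
 notchL [101.  178.    3.5]
 shoeL None
 ribL None
 notchR [-87.0044231  177.56720364  -4.40886027]
 shoeR (array([-93.30377449, -83.74522746]), np.float64(183.92867547223878), np.int64(650))
 ribR (array([-93.44128346, -86.95973246, -76.61884265]), np.float64(200.39246710633563))
```

View pics/w5.png

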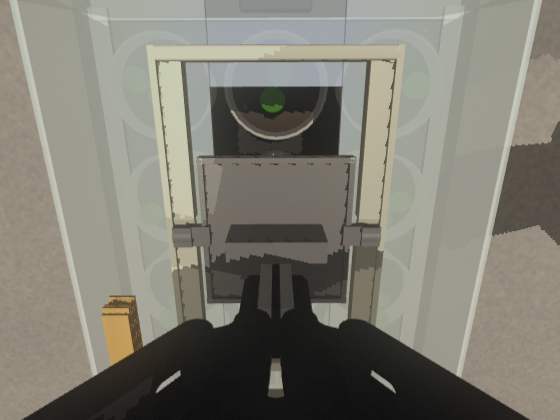

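Both shutters have dropped about 2.7 mm into their stops. Next I'll retreat and check both from above.

```bash
python3 - <<'E'
from vfit import *
to(.0005,-.05,.193); to(.0005,-.03,.26,.2); to(.0005,.03,.37,.2)
ctrl.pause(.3); print(*st())
s=get_state(); im,d=snap('wrist','w6.png'); T=wcam(s['tcp_pos'],s['eef_rot']); X=loc(wcloud(T,d)); edges(X)
snap('top','top6.png'); print(get_state()['time'])
E
```

```text
16.8583 [3.1000e-01 2.9340e+01 3.6918e+02] [ 0.26 -0.16 -0.35]
 notchL [102.2472142  177.47360272  -7.26373369]
 shoeL (array([ 96.34135767, 105.92329622]), np.float64(184.03763845889864), np.int64(125))
 ribL (array([ 96.05003869, 100.57461232, 105.98205854]), np.float64(200.0685204997515))
 notchR [-89.91007442 177.51049634  -0.723776  ]
 shoeR (array([-93.30344139, -83.79124329]), np.float64(184.0115127524609), np.int64(219))
 ribR (array([-92.97909664, -88.30756681, -83.34953391]), np.float64(200.13122972490208))
16.9583
```

View pics/w6.png

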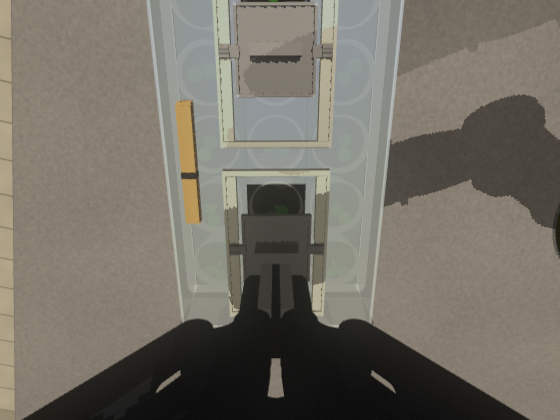

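View pics/top6.png

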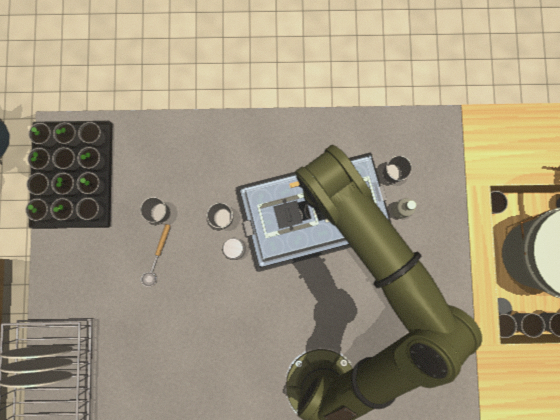

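```bash
python3 - <<'E'
from h import *
print(ticket.close_job())
E
```

```text
the job is handed in; nothing more can be done
None
```

Both vents should now be in the half-way stop, and I have handed the job in at about 17 s on the robot's clock. No verdict was reported.

- **Pushing:** With the fingers shut, I pushed the left rib about 26 mm towards +y and the right rib about 28 mm towards −y. I stopped each push about 2 mm short, so the shutter snapped in by itself. Force readings between steps stayed at noise level, under about 1.5 N. First contact on the left therefore did not show in them, and I confirmed it from the wrist camera's depth picture.
- **Last depth check, arm raised:** The left shutter's shoes were centred at 101.1 mm, against a notch at 102.0 mm. The right ones were at −88.5 mm, against −88.0 to −88.3 mm. Shoes and ribs on both shutters read 2.5–3 mm lower than at the start.
- **Small disagreement:** The left shutter read 102.2 mm when seen close up and 101.1 mm from farther away. That is within the camera calibration, and both readings lie inside the 3 mm tolerance.
- **Not usable at the end:** The notch fit could not be used in the final picture because the shoes sit in the notches. Notch positions are from before the pushes.
- **Surroundings:** By eye in the final top picture, the cups, jar, bottle and scoop were where they began. The labels were partly hidden by the arm there, but the wrist picture shows them still on the roof beside the vents. The arm finished clear, with its fingertips about 0.2 m above the roof.

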